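# Find the rocking corner of the jig plate and press its shim flat

### The arm

A 6-joint arm with a two-finger parallel gripper is mounted at the origin on the work surface. World frame = base frame: x ahead of the robot, y to its left, z up, the work surface at z = 0. Lengths are in m, angles in degrees, forces in N, time in s.
With the tool pointing down it reaches from about 0.325 to 0.925 m from the base axis. Payload 3.1 kg.
Tool frame: the origin (TCP) lies at the very end of the fingers, on their centre line; the grasp point (between the pads) lies 19 mm behind it; y points along the fingers, x is the direction in which the jaws open and shut, and the axes are right-handed (so a half turn about y gives the same grasp; the last joint's range is limited). The gripper opens to 85 mm and grips with 20 to 120 N. Pads are 22 mm wide; open, the fingers measure 114 mm over their backs; the gripper's body (76 mm by 85 mm) begins 54 mm behind the grasp point. The pads swing forward as they close: fully open they stand 13 mm farther back than shut.
Start: joints at [-73.407, 12.427, 92.441, -0, 75.132, -6.429], TCP at [0.244, -0.575, 0.231] pointing down, gripper open.
Joint ranges: [-157.48, 157.48], [-44.54, 120.13], [17.64, 146.25], [-64.5, 244.5], [7.68, 150.69], [-147.95, 147.95]. Speed limits (degrees/s): [159.86, 159.86, 180, 180, 180, 180].

### API

Orientations are given as a 3x3 rotation matrix whose columns are the frame's x, y, z axes.
In Python, from station import arm gives the robot as it stands.
- The arm moves only by the tool play_rows, never from a script. Its argument "deltas" is a list of rows, each a list of 7 numbers: the shift along the tool's x, y, z in mm, then the turn, a rotation vector about the tool's x, y, z in rad, then the opening, from 0 (shut) to 1 (fully open). A call has exactly 5 rows; each row shifts and turns the commanded pose from where the row before left it, along the tool's axes as they then stand; what a row does not reach is not made up. A row lasts 1/8 s, in which the tool goes at most 62.5 mm and 10.7 degrees, less where a joint would pass 70% of its speed; a pose out of reach is approached as far as the arm can. A call is refused whole if a number of a shift passes 62.5 or a number of a turn 0.188, either way. A call with a gripper value outside its range is refused whole. The fingers move at their own pace and stop on an object; the grip force is fixed at half the most. Time passes only in rows, so rows that do not move let the fingers close, or fill a call up. It gives the time, the measured TCP pose, the force and the opening at its end, in the units of the state.
- arm.state(): the state, without advancing time (a new reading comes with each control period).
- arm.camera(name): name is "side" or "top" or "wrist"; returns a dict with "color" (420x560x3 uint8, red, green, blue), "K" (3x3 intrinsics, pixels), "xyz" and "attitude" of the camera in the world. Camera axes: x right, y up, looking along -z (the intrinsics and any distortion apply to the point x, -y, -z); pixel columns grow to the right and rows downward; lengths in m; the calibration is good to about 2 mm. A picture is of the moment at which its call begins. There is no depth.
- arm.hand_in(): hands the job in, once; it reports no verdict.
The state is a dict: "t": time; "joint_pos": joint angles; "dq": joint speeds; "joint_torque": joint torques, N m; "eef_pos": TCP position; "orientation": TCP orientation; "force": force on the tool from outside, world axes, zero at the start; "wrist_torque": the same for the moment, N m; "grip_width": finger opening in m.
Only numpy, scipy, OpenCV 4.12 (cv2) and the standard library are available. Lean on these libraries where they do the work, as an engineer would, in place of code of your own. Each camera call takes 0.05 s, during which the arm holds its last target.

### The job

One corner of the aluminium jig plate rocks. With the closed fingertips press on the plate's corners to find the one that gives, then press the shim tab beside that corner down flat so that the plate stands firm and level. Leave the other three shims up, do not lift the plate, and do not disturb the things standing around.

Things in the scene. Friction and masses are not known exactly. Their poses are not given: they have to be found in the camera images.
- frame: Dark steel tray fixed to the bench, 142 (x) x 162 (y) mm, rim 31 mm high, the plate lies in it. Origin at the centre of its underside, on the bench; x is its far side, y its left. Four blocks at its left and right sides each carry a shim tab. In its xy the plate's corner press points lie at (+-47, +-57) mm and the shim hinges at (+-42, +-84) mm.
- plate: Aluminium plate 130 x 150 x 10 mm, 0.85 kg, loose in the frame with 2 mm play, top 36 mm above the bench, 5 mm above the rim. A circuit board between two black rails is fixed on its middle (62 x 72 mm, up to 11 mm above the top). Origin at its underside's centre, axes as the frame's. A hidden packing block lies under each corner; one, unknown, is 5 mm short. Light springs hold it level.
- corner_near_left (a point): Point on the plate's top surface at its near left corner, straight above that corner's packing block, 18 mm in from both edges: the place to press. A sound corner does not give. The rocking one sinks about 4 mm to a hard stop under 2 to 4 N, while the opposite corner rises about as much, and springs back when let go.
- corner_near_right (a point): Point on the plate's top surface at its near right corner, straight above that corner's packing block, 18 mm in from both edges: the place to press. A sound corner does not give. The rocking one sinks about 4 mm to a hard stop under 2 to 4 N, while the opposite corner rises about as much, and springs back when let go.
- corner_far_left (a point): Point on the plate's top surface at its far left corner, straight above that corner's packing block, 18 mm in from both edges: the place to press. A sound corner does not give. The rocking one sinks about 4 mm to a hard stop under 2 to 4 N, while the opposite corner rises about as much, and springs back when let go.
- corner_far_right (a point): Point on the plate's top surface at its far right corner, straight above that corner's packing block, 18 mm in from both edges: the place to press. A sound corner does not give. The rocking one sinks about 4 mm to a hard stop under 2 to 4 N, while the opposite corner rises about as much, and springs back when let go.
- tab_near_left (a point): Point on top of the steel shim tab of the near left corner, 30 mm out from its hinge: the place to press it. The tab is 24 mm wide (frame x), 4 mm thick and reaches 40 mm from the hinge, pointing left (+y of the frame); hinge 28 mm above the bench. At the start it slants up at 0.3 rad (this point about 39 mm above the bench); flat, this point is 30 mm above the bench.
- shim_near_left (a joint): Angle of the shim tab of the near left corner: 0 slanting up, as all four are at the start, 0.30 rad flat on its block (end stop). Stiff and stays where it is left; moving it takes about 11 to 14 N at its press point. Going flat it raises that corner's packing block by 4.8 mm: this takes up the gap under the rocking corner, but would jack up the plate at a sound one.
- tab_near_right (a point): Point on top of the steel shim tab of the near right corner, 30 mm out from its hinge: the place to press it. The tab is 24 mm wide (frame x), 4 mm thick and reaches 40 mm from the hinge, pointing right (-y of the frame); hinge 28 mm above the bench. At the start it slants up at 0.3 rad (this point about 39 mm above the bench); flat, this point is 30 mm above the bench.
- shim_near_right (a joint): Angle of the shim tab of the near right corner: 0 slanting up, as all four are at the start, 0.30 rad flat on its block (end stop). Stiff and stays where it is left; moving it takes about 11 to 14 N at its press point. Going flat it raises that corner's packing block by 4.8 mm: this takes up the gap under the rocking corner, but would jack up the plate at a sound one.
- tab_far_left (a point): Point on top of the steel shim tab of the far left corner, 30 mm out from its hinge: the place to press it. The tab is 24 mm wide (frame x), 4 mm thick and reaches 40 mm from the hinge, pointing left (+y of the frame); hinge 28 mm above the bench. At the start it slants up at 0.3 rad (this point about 39 mm above the bench); flat, this point is 30 mm above the bench.
- shim_far_left (a joint): Angle of the shim tab of the far left corner: 0 slanting up, as all four are at the start, 0.30 rad flat on its block (end stop). Stiff and stays where it is left; moving it takes about 11 to 14 N at its press point. Going flat it raises that corner's packing block by 4.8 mm: this takes up the gap under the rocking corner, but would jack up the plate at a sound one.
- tab_far_right (a point): Point on top of the steel shim tab of the far right corner, 30 mm out from its hinge: the place to press it. The tab is 24 mm wide (frame x), 4 mm thick and reaches 40 mm from the hinge, pointing right (-y of the frame); hinge 28 mm above the bench. At the start it slants up at 0.3 rad (this point about 39 mm above the bench); flat, this point is 30 mm above the bench.
- shim_far_right (a joint): Angle of the shim tab of the far right corner: 0 slanting up, as all four are at the start, 0.30 rad flat on its block (end stop). Stiff and stays where it is left; moving it takes about 11 to 14 N at its press point. Going flat it raises that corner's packing block by 4.8 mm: this takes up the gap under the rocking corner, but would jack up the plate at a sound one.
- vial: Amber glass jar, 24 mm across, 45 mm high. Bystander, stands loose on the bench; origin at its underside's centre.
- spool: Spool of solder standing on its flange, 52 mm across, 33 mm high. Bystander, stands loose on the bench; origin at its underside's centre.
- flux: Small clear bottle with a white cap, 28 mm across, 60 mm high. Bystander, stands loose on the bench; origin at its underside's centre.
- driver: Screwdriver 160 mm long, lying on the bench along its own x. Bystander, loose.
- parts_tray: Blue parts tray 100 x 160 x 22 mm. Bystander, stands loose on the bench; origin at its underside's centre.
- wrench: Wrench 140 mm long, lying on the bench along its own x. Bystander, loose.
- eraser: Rubber block 45 x 22 x 13 mm. Bystander, stands loose on the bench; origin at its underside's centre.
Not all that is in view belongs to the job. Several things have the shape of the plate; the one meant has the colours described above.

How it is judged:
By the outcome, as a careful person would: the job done as asked, in the order asked, and still so for the second after the job is handed in, with the robot touching nothing.
It also fails if it takes over 58 s, if anything falls off the work surface, if the arm or the gripper's body presses on something with over 40 N, if the wrist force passes 120 N, or if a joint passes its speed limit or range.

## Working session

There is one attempt and no reset: what is moved stays moved. The work goes in short steps, Python scripts to look and compute and a tool call to move; the robot and the scene stay as the last step left them, time stands still between calls to the robot, and variables do not carry over. Pictures are saved under pics/ and viewed, and the job is handed in when it is done.

Besides the shell and the picture viewer there is one more tool, called after "Request:" in YAML: its name, and indented under it one key for each argument. play_rows: Moves the arm, as the interface text tells. Its arguments: {"type":"object","properties":{"deltas":{"type":"array"}},"required":["deltas"]}

```bash
mkdir -p pics; ls
python3 - <<'E'
from station import arm
import cv2,json
import numpy as np
s=arm.state();print({k:np.round(v,3).tolist() for k,v in s.items()})
for n in("side","top","wrist"):
    c=arm.camera(n);cv2.imwrite(f"pics/{n}0.png",c["color"][:,:,::-1]);print(n,c["K"],c["xyz"],c["attitude"],[k for k in c])
E
```

```text
pics
{'t': 0.0, 'joint_pos': [-73.407, 12.476, 92.53, 0.001, 75.13, -6.43], 'dq': [-0.01, 0.044, -0.025, 0.007, 0.03, 0.133], 'joint_torque': [-0.0, -39.684, -30.385, -0.0, 0.01, -0.0], 'eef_pos': [0.244, -0.574, 0.23], 'orientation': [[0.391, -0.001, 0.92], [-0.92, 0.002, 0.391], [-0.002, -1.0, 0.0]], 'force': [0.47, 0.638, 0.367], 'wrist_torque': [0.017, -0.004, -0.04], 'grip_width': 0.086}
side [[400.58176161   0.         278.18168588]
 [  0.         400.58176161 212.01605965]
 [  0.           0.           1.        ]] [0.24432894 0.53365188 0.73944301] [[-0.82258275  0.41055372 -0.39345047]
 [-0.56859668 -0.5847821   0.57855657]
 [ 0.00744576  0.69962528  0.71447115]] ['color', 'K', 'xyz', 'attitude']
top [[397.47442862   0.         276.37813272]
 [  0.         397.47442862 206.71367365]
 [  0.           0.           1.        ]] [0.54143084 0.00819555 1.11258153] [[-0.01445948  0.99870472 -0.04878328]
 [-0.99984285 -0.01394105  0.01095082]
 [ 0.01025654  0.04893396  0.99874935]] ['color', 'K', 'xyz', 'attitude']
wrist [[299.71242238   0.         283.57872512]
 [  0.         299.71242238 206.07854506]
 [  0.           0.           1.        ]] [ 0.30914592 -0.54695771  0.37305677] [[ 0.3915532   0.88362465  0.25669742]
 [-0.92015335  0.37660615  0.107171  ]
 [-0.00197489 -0.27816414  0.96053153]] ['color', 'K', 'xyz', 'attitude']
```

View pics/top0.png

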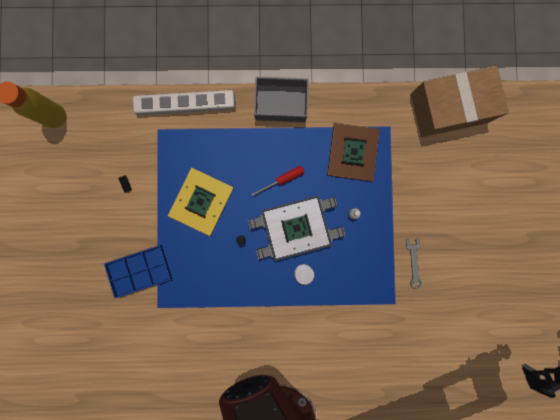

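View pics/side0.png

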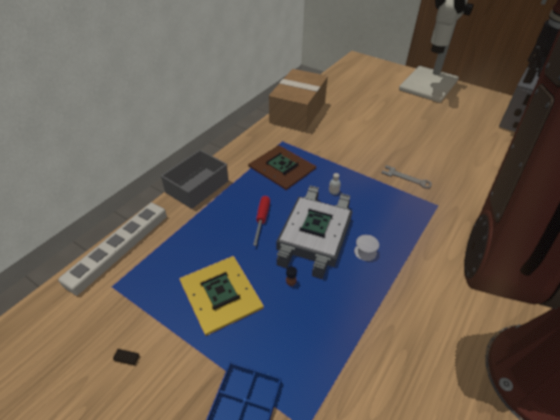

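The plate meant is at about (297,228) in the top view, with the tabs at (257,223), (264,253), (328,204) and (337,234). I'll enlarge that part.

```bash
cat > h.py <<'E'
import numpy as np,cv2
from station import arm
def ray(c,u,v,z):
    K=np.array(c["K"]);R=np.array(c["attitude"]);d=np.linalg.inv(K)@[u,v,1];d=R@[d[0],-d[1],-d[2]]
    p=np.array(c["xyz"]);return p+d*(z-p[2])/d[2]
def proj(c,P):
    K=np.array(c["K"]);R=np.array(c["attitude"]);q=R.T@(np.array(P)-c["xyz"]);q=K@[q[0],-q[1],-q[2]];return q[:2]/q[2]
def crop(c,x,y,w,h,s,name):
    im=c["color"][y:y+h,x:x+w,::-1];cv2.imwrite(name,cv2.resize(im,None,fx=s,fy=s,interpolation=cv2.INTER_CUBIC))
E
python3 - <<'E'
import sys;sys.path.insert(0,'.')
import cv2
im=cv2.imread('pics/top0.png')
cv2.imwrite('pics/topc.png',cv2.resize(im[180:290,235:365],None,fx=5.4,fy=5.4,interpolation=cv2.INTER_CUBIC))
E
```

```text
(no output)
```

View pics/topc.png

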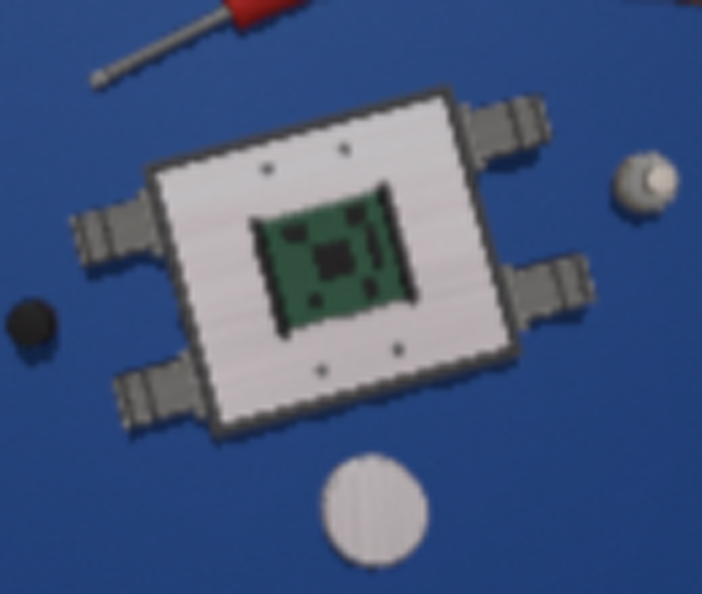

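View pics/wrist0.png

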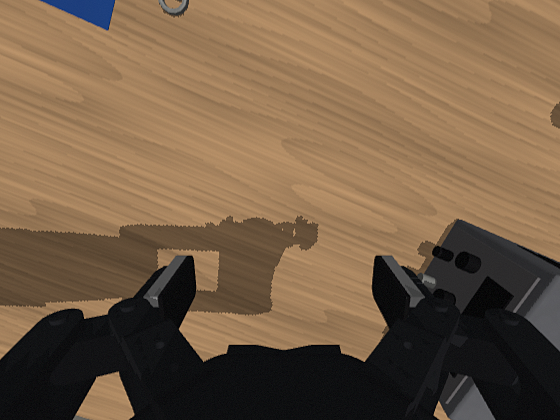

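The crop shows the frame's rim corners: far-left (150,168), far-right (447,88), near-right (518,352) and near-left (218,437).

```bash
cat > meas.py <<'E'
from h import *
c=arm.camera("top")
pts=dict(FL=(150,168),FR=(447,88),NR=(518,352),NL=(218,437))
f=dict(FL=(71,81),FR=(71,-81),NR=(-71,-81),NL=(-71,81))
W=[];F=[]
for k,(u,v) in pts.items():
    w=ray(c,235+(u+.5)/5.4-.5,180+(v+.5)/5.4-.5,.031);W.append(w[:2]);F.append(np.array(f[k])/1000);print(k,w.round(4))
W=np.array(W);F=np.array(F)
print([np.linalg.norm(W[i]-W[(i+1)%4]).round(4) for i in range(4)])
a=F-F.mean(0);b=W-W.mean(0)
th=np.arctan2((a[:,0]*b[:,1]-a[:,1]*b[:,0]).sum(),(a*b).sum())
print("yaw",np.degrees(th),"c",W.mean(0))
R=np.array([[np.cos(th),-np.sin(th)],[np.sin(th),np.cos(th)]]);t=W.mean(0)
print("res",(W-(F@R.T+t)).round(4).tolist())
for n,x in dict(c=(47,57),t=(42,114)).items():
  for sx,l in((1,'far'),(-1,'near')):
    for sy,m in((1,'left'),(-1,'right')):print(n,l,m,(R@np.array([sx*x[0],sy*x[1]])/1000+t).round(4))
for n,(u,v),z in(("vial",(31,323),.045),("flux",(658,182),.06),("spool",(375,510),.033),("drivertip",(97,80),.005)):
    print(n,ray(c,235+u/5.4,180+v/5.4,z).round(3))
E
python3 meas.py
```

```text
FL [0.5839 0.0346 0.031 ]
FR [ 0.6223 -0.116   0.031 ]
NR [ 0.4887 -0.1492  0.031 ]
NL [0.4485 0.0023 0.031 ]
[np.float64(0.1555), np.float64(0.1376), np.float64(0.1567), np.float64(0.1392)]
yaw 14.187642154327989 c [ 0.53586775 -0.05708113]
res [[-0.0009, -0.0042], [-0.0023, 0.0022], [0.0018, 0.0038], [0.0014, -0.0018]]
c far left [0.5675 0.0097]
c far right [ 0.5954 -0.1008]
c near left [ 0.4763 -0.0133]
c near right [ 0.5043 -0.1239]
t far left [0.5486 0.0637]
t far right [ 0.6045 -0.1573]
t near left [0.4672 0.0431]
t near right [ 0.5231 -0.1779]
vial [0.506 0.093 0.045]
flux [ 0.571 -0.217  0.06 ]
spool [ 0.41  -0.077  0.033]
drivertip [0.63  0.061 0.005]
```

```bash
cat > ov.py <<'E'
from h import *
import sys
def model(x,y,yaw):
    th=np.radians(yaw);R=np.array([[np.cos(th),-np.sin(th)],[np.sin(th),np.cos(th)]])
    f=lambda a,b,z:[*(R@[a/1000,b/1000]+[x,y]),z/1000]
    L=[]
    for hx,hy,z in((71,81,31),(65,75,36)):
        L.append([f(hx,hy,z),f(hx,-hy,z),f(-hx,-hy,z),f(-hx,hy,z)])
    for sx in(1,-1):
        for sy in(1,-1):
            L.append([f(sx*42-12,sy*84,30),f(sx*42+12,sy*84,30),f(sx*42+12,sy*122,42),f(sx*42-12,sy*122,42)])
    return L
def draw(c,L,x,y,w,h,s,name):
    im=cv2.resize(c["color"][y:y+h,x:x+w,::-1],None,fx=s,fy=s,interpolation=cv2.INTER_CUBIC)
    for l in L:
        p=np.array([((proj(c,q)-[x,y]+.5)*s-.5) for q in l]).round().astype(int)
        cv2.polylines(im,[p.reshape(-1,1,2)],True,(0,255,255),1)
    cv2.imwrite(name,im)
if __name__=="__main__":
    a=[float(v) for v in sys.argv[1:4]];L=model(*a);t=sys.argv[4]
    draw(arm.camera("top"),L,235,180,130,110,6,f"pics/ovt{t}.png")
    draw(arm.camera("side"),L,260,170,110,110,5,f"pics/ovs{t}.png")
E
python3 ov.py .5359 -.0571 14.2 1
```

```text
(no output)
```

View pics/ovt1.png

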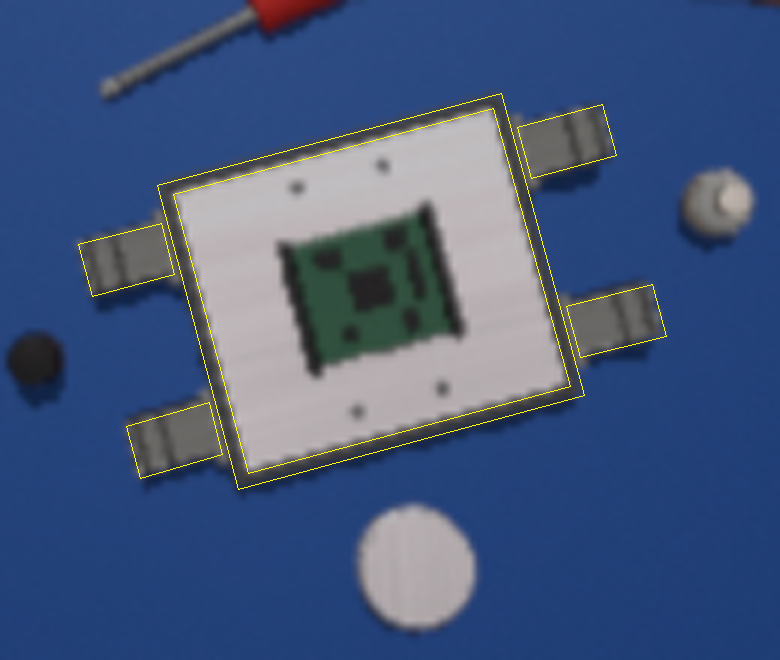

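View pics/ovs1.png

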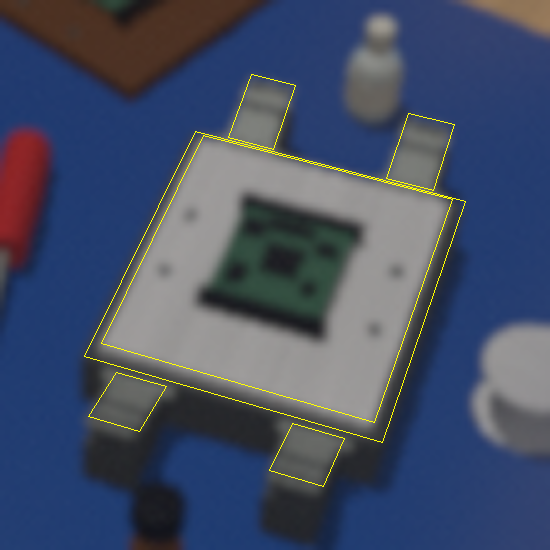

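Request:
play_rows:
  deltas:
    - [0, 0, 0, 0, 0.153, 0, 0]
    - [-37, 0, 36, 0, 0, 0, 0]
    - [-37, 0, 36, 0, 0, 0, 0]
    - [-37, 0, 36, 0, 0, 0, 0]
    - [-37, 0, 36, 0, 0, 0, 0]

```text
t: 0.92
eef_pos: [0.3482, -0.3949, 0.2314]
orientation: [[0.246, 0.0, 0.969], [-0.969, -0.0, 0.246], [0.0, -1.0, 0.0]]
force: [0.2, -0.3, -0.1]
grip_width: 0.0003
```

Request:
play_rows:
  deltas:
    - [-37, 0, 36, 0, 0, 0, 0]
    - [-37, 0, 36, 0, 0, 0, 0]
    - [-37, 0, 36, 0, 0, 0, 0]
    - [-37, 20, 36, 0, 0, 0, 0]
    - [-37, 20, 36, 0, 0, 0, 0]

```text
t: 1.55
eef_pos: [0.4775, -0.1714, 0.1915]
orientation: [[0.246, 0.002, 0.969], [-0.969, -0.001, 0.246], [0.001, -1.0, 0.002]]
force: [1.0, -0.2, -0.2]
grip_width: 0.0001
```

Request:
play_rows:
  deltas:
    - [-20, 20, 19, 0, 0, 0, 0]
    - [-19.5, 30, 18.5, 0, 0, 0, 0]
    - [0, 40, 0, 0, 0, 0, 0]
    - [0, 35, 0, 0, 0, 0, 0]
    - [0, 15, 0, 0, 0, 0, 0]

```text
t: 2.17
eef_pos: [0.5014, -0.1244, 0.0491]
orientation: [[0.246, -0.004, 0.969], [-0.969, 0.002, 0.246], [-0.002, -1.0, -0.003]]
force: [0.1, 0.3, -0.8]
grip_width: -0.0
```

Run:
```python
from h import *
c=arm.camera("wrist");cv2.imwrite("pics/w1.png",c["color"][:,:,::-1])
```

```text
(no output)
```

View pics/w1.png

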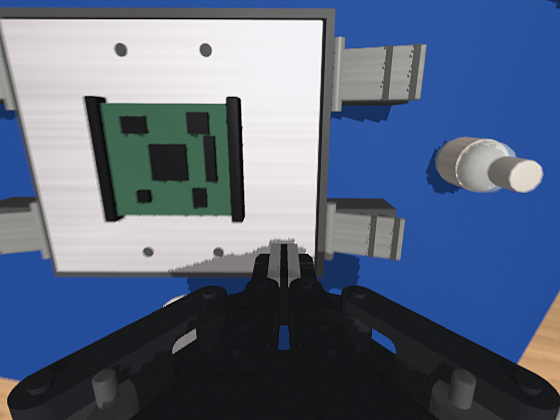

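The wrist view shows the closed tips at about (285,245), over the near-right corner and clear of the board. Next I'll lower to contact.

Request:
play_rows:
  deltas:
    - [0, 5, 2, 0, 0, 0, 0]
    - [0, 3, 0, 0, 0, 0, 0]
    - [0, 2, 0, 0, 0, 0, 0]
    - [0, 1, 0, 0, 0, 0, 0]
    - [0, 0, 0, 0, 0, 0, 0]

```text
t: 2.85
eef_pos: [0.5051, -0.1247, 0.0406]
orientation: [[0.246, 0.0, 0.969], [-0.969, -0.0, 0.246], [0.0, -1.0, 0.0]]
force: [-0.6, -0.1, 0.8]
grip_width: 0.0002
```

Request:
play_rows:
  deltas:
    - [0, 0.8, 0, 0, 0, 0, 0]
    - [0, 0.8, 0, 0, 0, 0, 0]
    - [0, 0.8, 0, 0, 0, 0, 0]
    - [0, 0, 0, 0, 0, 0, 0]
    - [0, 0, 0, 0, 0, 0, 0]

```text
t: 3.48
eef_pos: [0.505, -0.1247, 0.0379]
orientation: [[0.246, -0.0, 0.969], [-0.969, 0.0, 0.246], [-0.0, -1.0, -0.0]]
force: [0.0, -0.1, 0.4]
grip_width: -0.0001
```

Request:
play_rows:
  deltas:
    - [0, 0.8, 0, 0, 0, 0, 0]
    - [0, 0.8, 0, 0, 0, 0, 0]
    - [0, 0.6, 0, 0, 0, 0, 0]
    - [0, 0, 0, 0, 0, 0, 0]
    - [0, 0, 0, 0, 0, 0, 0]

```text
t: 4.1
eef_pos: [0.505, -0.1247, 0.036]
orientation: [[0.246, -0.0, 0.969], [-0.969, 0.0, 0.246], [-0.0, -1.0, -0.0]]
force: [-1.4, 0.6, 4.2]
grip_width: 0.0004
```

Request:
play_rows:
  deltas:
    - [0, 0.4, 0, 0, 0, 0, 0]
    - [0, 0.4, 0, 0, 0, 0, 0]
    - [0, 0, 0, 0, 0, 0, 0]
    - [0, 0, 0, 0, 0, 0, 0]
    - [0, 0, 0, 0, 0, 0, 0]

```text
t: 4.72
eef_pos: [0.5051, -0.1247, 0.0359]
orientation: [[0.246, -0.0, 0.969], [-0.969, 0.0, 0.246], [-0.0, -1.0, -0.0]]
force: [-3.3, 1.3, 9.8]
grip_width: -0.0002
```

Near-right is sound: the height stayed at 36 mm under 10 N. Next is near-left.

Request:
play_rows:
  deltas:
    - [0, -10, 0, 0, 0, 0, 0]
    - [-20, -5, 0, 0, 0, 0, 0]
    - [-40, 0, 0, 0, 0, 0, 0]
    - [-40, 0, 0, 0, 0, 0, 0]
    - [-14, 0, 0, 0, 0, 0, 0]

```text
t: 5.35
eef_pos: [0.4752, -0.0116, 0.0494]
orientation: [[0.249, -0.001, 0.969], [-0.969, 0.001, 0.249], [-0.001, -1.0, -0.001]]
force: [1.1, 0.0, 1.0]
grip_width: -0.0003
```

Request:
play_rows:
  deltas:
    - [0, 7, 0, 0, 0, 0, 0]
    - [0, 5, 0, 0, 0, 0, 0]
    - [0, 1.3, 0, 0, 0, 0, 0]
    - [0, 1, 0, 0, 0, 0, 0]
    - [0, 0, 0, 0, 0, 0, 0]

```text
t: 5.98
eef_pos: [0.477, -0.0148, 0.0357]
orientation: [[0.246, -0.0, 0.969], [-0.969, -0.0, 0.246], [0.0, -1.0, -0.001]]
force: [-1.5, -0.7, 2.3]
grip_width: -0.0001
```

Request:
play_rows:
  deltas:
    - [0, 0.6, 0, 0, 0, 0, 0]
    - [0, 0, 0, 0, 0, 0, 0]
    - [0, 0, 0, 0, 0, 0, 0]
    - [0, 0, 0, 0, 0, 0, 0]
    - [0, 0, 0, 0, 0, 0, 0]

```text
t: 6.6
eef_pos: [0.4773, -0.0143, 0.0352]
orientation: [[0.246, 0.001, 0.969], [-0.969, -0.0, 0.246], [0.0, -1.0, 0.001]]
force: [-1.3, -1.6, 0.8]
grip_width: 0.0001
```

Request:
play_rows:
  deltas:
    - [0, 0.6, 0, 0, 0, 0, 0]
    - [0, 0.6, 0, 0, 0, 0, 0]
    - [0, 0, 0, 0, 0, 0, 0]
    - [0, 0, 0, 0, 0, 0, 0]
    - [0, 0, 0, 0, 0, 0, 0]

```text
t: 7.22
eef_pos: [0.4771, -0.0142, 0.0339]
orientation: [[0.246, 0.0, 0.969], [-0.969, 0.0, 0.246], [0.0, -1.0, 0.0]]
force: [-0.1, -0.1, 1.6]
grip_width: 0.0005
```

Request:
play_rows:
  deltas:
    - [0, 0.6, 0, 0, 0, 0, 0]
    - [0, 0.6, 0, 0, 0, 0, 0]
    - [0, 0, 0, 0, 0, 0, 0]
    - [0, 0, 0, 0, 0, 0, 0]
    - [0, 0, 0, 0, 0, 0, 0]

```text
t: 7.85
eef_pos: [0.4769, -0.0141, 0.0326]
orientation: [[0.246, -0.0, 0.969], [-0.969, 0.0, 0.246], [-0.0, -1.0, -0.0]]
force: [0.4, 0.3, 3.3]
grip_width: 0.0003
```

Request:
play_rows:
  deltas:
    - [0, 0.6, 0, 0, 0, 0, 0]
    - [0, 0.6, 0, 0, 0, 0, 0]
    - [0, 0, 0, 0, 0, 0, 0]
    - [0, 0, 0, 0, 0, 0, 0]
    - [0, 0, 0, 0, 0, 0, 0]

```text
t: 8.48
eef_pos: [0.4769, -0.0141, 0.0318]
orientation: [[0.246, -0.0, 0.969], [-0.969, 0.0, 0.246], [-0.0, -1.0, -0.0]]
force: [-1.6, 0.8, 5.4]
grip_width: -0.0001
```

Near-left gives: it sank 36 → 31.8 mm at about 3 N, then hit a hard stop. I'll lift off and move over the near-left tab.

Request:
play_rows:
  deltas:
    - [0, -5, 0, 0, 0, 0, 0]
    - [0, -15, 0, 0, 0, 0, 0]
    - [-20, -3, 4.6, 0, 0, 0, 0]
    - [-38, 0, 0, 0, 0, 0, 0]
    - [0, 0, 0, 0, 0, 0, 0]

```text
t: 9.1
eef_pos: [0.466, 0.0447, 0.0546]
orientation: [[0.249, -0.001, 0.968], [-0.968, 0.0, 0.249], [-0.001, -1.0, -0.001]]
force: [0.1, -0.6, 0.5]
grip_width: 0.0006
```

Run:
```python
from h import *
print(arm.state()["eef_pos"])
c=arm.camera("wrist");cv2.imwrite("pics/w2.png",c["color"][:,:,::-1])
c=arm.camera("side");crop(c,240,150,140,140,4,"pics/s2.png")
```

```text
[0.46595506 0.04474864 0.05458594]
```

View pics/w2.png

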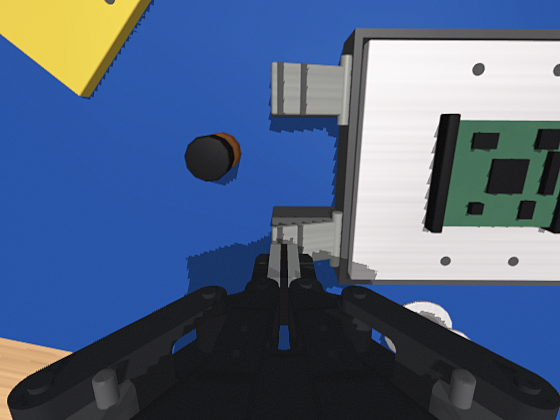

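View pics/s2.png

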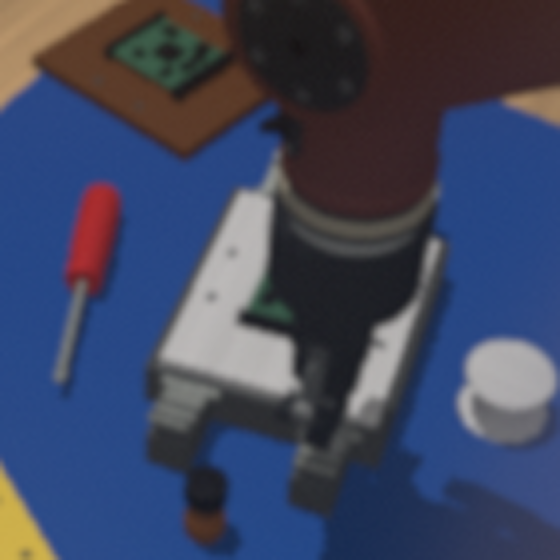

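The tips are over the near-left tab, at wrist-view (285,245), near its marked line and well clear of the vial. Pressing now.

Request:
play_rows:
  deltas:
    - [0, 6, 0, 0, 0, 0, 0]
    - [0, 4, 0, 0, 0, 0, 0]
    - [0, 2, 0, 0, 0, 0, 0]
    - [0, 1, 0, 0, 0, 0, 0]
    - [0, 0, 0, 0, 0, 0, 0]

```text
t: 9.82
eef_pos: [0.4672, 0.043, 0.0413]
orientation: [[0.246, -0.0, 0.969], [-0.969, -0.0, 0.246], [0.0, -1.0, -0.0]]
force: [-0.6, 0.3, -0.0]
grip_width: -0.0002
```

Request:
play_rows:
  deltas:
    - [0, 1, 0, 0, 0, 0, 0]
    - [0, 1, 0, 0, 0, 0, 0]
    - [0, 1, 0, 0, 0, 0, 0]
    - [0, 1, 0, 0, 0, 0, 0]
    - [0, 0, 0, 0, 0, 0, 0]

```text
t: 10.45
eef_pos: [0.4674, 0.0437, 0.0387]
orientation: [[0.246, -0.001, 0.969], [-0.969, 0.001, 0.246], [-0.001, -1.0, -0.0]]
force: [-3.4, 0.5, 9.5]
grip_width: -0.0002
```

Request:
play_rows:
  deltas:
    - [0, 1, 0, 0, 0, 0, 0]
    - [0, 1, 0, 0, 0, 0, 0]
    - [0, 1, 0, 0, 0, 0, 0]
    - [0, 1, 0, 0, 0, 0, 0]
    - [0, 0, 0, 0, 0, 0, 0]

```text
t: 11.08
eef_pos: [0.4671, 0.0446, 0.0346]
orientation: [[0.245, -0.001, 0.969], [-0.969, 0.003, 0.245], [-0.003, -1.0, -0.0]]
force: [-3.8, 5.0, 9.5]
grip_width: -0.0003
```

Request:
play_rows:
  deltas:
    - [0, 1, 0, 0, 0, 0, 0]
    - [0, 1, 0, 0, 0, 0, 0]
    - [0, 1, 0, 0, 0, 0, 0]
    - [0, 1, 0, 0, 0, 0, 0]
    - [0, 0, 0, 0, 0, 0, 0]

```text
t: 11.7
eef_pos: [0.4669, 0.0451, 0.0305]
orientation: [[0.245, -0.001, 0.97], [-0.97, 0.004, 0.245], [-0.004, -1.0, -0.0]]
force: [-3.0, 6.7, 9.8]
grip_width: -0.0001
```

Request:
play_rows:
  deltas:
    - [0, 0.7, 0, 0, 0, 0, 0]
    - [0, 0.7, 0, 0, 0, 0, 0]
    - [0, 0, 0, 0, 0, 0, 0]
    - [0, 0, 0, 0, 0, 0, 0]
    - [0, 0, 0, 0, 0, 0, 0]

```text
t: 12.32
eef_pos: [0.467, 0.0451, 0.0298]
orientation: [[0.245, -0.002, 0.97], [-0.97, 0.004, 0.245], [-0.004, -1.0, -0.001]]
force: [-5.8, 6.7, 14.3]
grip_width: -0.0001
```

Request:
play_rows:
  deltas:
    - [0, 0.7, 0, 0, 0, 0, 0]
    - [0, 0.7, 0, 0, 0, 0, 0]
    - [0, 0, 0, 0, 0, 0, 0]
    - [0, 0, 0, 0, 0, 0, 0]
    - [0, 0, 0, 0, 0, 0, 0]

```text
t: 12.95
eef_pos: [0.4671, 0.0451, 0.0296]
orientation: [[0.245, -0.002, 0.969], [-0.969, 0.004, 0.245], [-0.004, -1.0, -0.001]]
force: [-9.6, 6.6, 24.3]
grip_width: -0.0001
```

The tab is at its stop: 24 N with no further travel at 29.6 mm. I'll lift off and re-press the corner to check it.

Request:
play_rows:
  deltas:
    - [0, -3, 0, 0, 0, 0, 0]
    - [0, -10, 0, 0, 0, 0, 0]
    - [0, -12, 0, 0, 0, 0, 0]
    - [38, 0, -4.6, 0, 0, 0, 0]
    - [20, 0, 0, 0, 0, 0, 0]

```text
t: 13.58
eef_pos: [0.4777, -0.0155, 0.0526]
orientation: [[0.246, 0.002, 0.969], [-0.969, -0.001, 0.246], [0.001, -1.0, 0.001]]
force: [0.1, -0.4, 0.5]
grip_width: -0.0002
```

Request:
play_rows:
  deltas:
    - [0, 5, 0, 0, 0, 0, 0]
    - [0, 5, 0, 0, 0, 0, 0]
    - [0, 2.5, 0, 0, 0, 0, 0]
    - [0, 1, 0, 0, 0, 0, 0]
    - [0, 0, 0, 0, 0, 0, 0]

```text
t: 14.2
eef_pos: [0.4768, -0.0138, 0.0379]
orientation: [[0.247, -0.0, 0.969], [-0.969, 0.0, 0.247], [-0.0, -1.0, -0.0]]
force: [0.3, -0.2, 0.1]
grip_width: 0.0
```

Request:
play_rows:
  deltas:
    - [0, 1, 0, 0, 0, 0, 0]
    - [0, 1, 0, 0, 0, 0, 0]
    - [0, 0, 0, 0, 0, 0, 0]
    - [0, 0, 0, 0, 0, 0, 0]
    - [0, 0, 0, 0, 0, 0, 0]

```text
t: 14.82
eef_pos: [0.477, -0.0142, 0.0361]
orientation: [[0.246, 0.0, 0.969], [-0.969, -0.0, 0.246], [0.0, -1.0, 0.0]]
force: [0.6, 1.1, 0.2]
grip_width: -0.0001
```

Request:
play_rows:
  deltas:
    - [0, 0.6, 0, 0, 0, 0, 0]
    - [0, 0.6, 0, 0, 0, 0, 0]
    - [0, 0, 0, 0, 0, 0, 0]
    - [0, 0, 0, 0, 0, 0, 0]
    - [0, 0, 0, 0, 0, 0, 0]

```text
t: 15.45
eef_pos: [0.4771, -0.0142, 0.0358]
orientation: [[0.246, -0.0, 0.969], [-0.969, -0.0, 0.246], [-0.0, -1.0, -0.0]]
force: [-3.2, 0.7, 7.2]
grip_width: -0.0
```

The corner now holds firm at 35.8 mm under 7 N. I'll back off and take a last look.

Request:
play_rows:
  deltas:
    - [0, -5, 0, 0, 0, 0, 0]
    - [0, -30, 0, 0, 0, 0, 0]
    - [0, -50, 0, 0, 0, 0, 0]
    - [0, -50, -20, 0, 0, 0, 0]
    - [20, -20, -50, 0, 0, 0, 0]

```text
t: 16.08
eef_pos: [0.4168, -0.0513, 0.1943]
orientation: [[0.249, 0.008, 0.968], [-0.968, -0.002, 0.249], [0.004, -1.0, 0.007]]
force: [-0.5, -0.5, 0.3]
grip_width: 0.0001
```

Request:
play_rows:
  deltas:
    - [40, 0, -40, 0, 0, 0, 0]
    - [45, 0, -20, 0, 0, 0, 0]
    - [45, 0, 0, 0, 0, 0, 0]
    - [45, 0, 0, 0, 0, 0, 0]
    - [0, 0, 0, 0, 0, 0, 0]

```text
t: 16.7
eef_pos: [0.3995, -0.2379, 0.1903]
orientation: [[0.243, 0.001, 0.97], [-0.97, -0.001, 0.243], [0.001, -1.0, 0.001]]
force: [-0.2, 0.4, 0.0]
grip_width: 0.0
```

```bash
python3 ov.py .5359 -.0571 14.2 2
python3 - <<'E'
from h import *
c=arm.camera("top");cv2.imwrite("pics/top9.png",c["color"][:,:,::-1])
c=arm.camera("side");crop(c,260,170,110,110,5,"pics/s9.png")
print(arm.state()["eef_pos"],arm.state()["force"])
E
```

```text
[ 0.39854247 -0.23409388  0.18947829] [0.70032573 0.65676948 0.84368208]
```

View pics/top9.png

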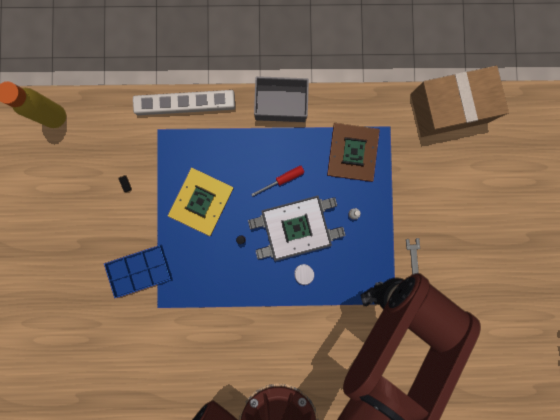

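View pics/s9.png

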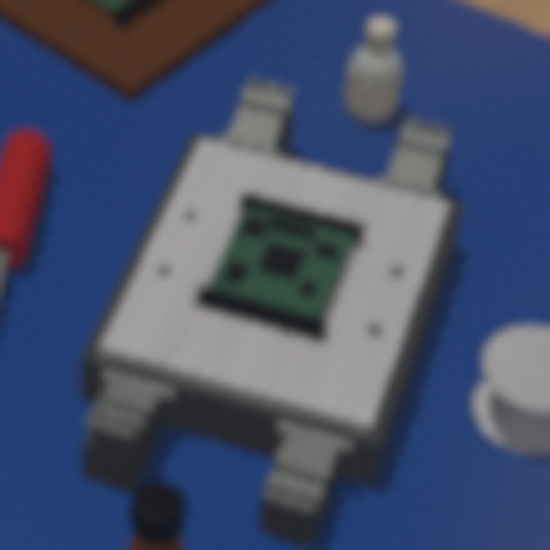

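View pics/ovs2.png

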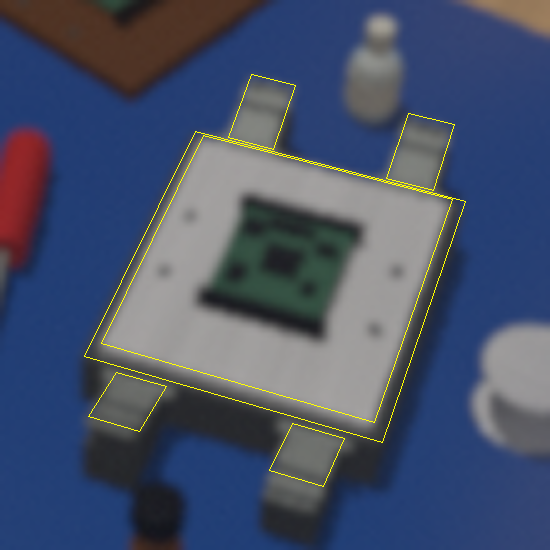

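Side view: the near-left tab at (300,465) is flat, the other three still slant up, the plate is level, and nothing else has shifted. Handing in.

```bash
python3 -c "
from station import arm
print(arm.hand_in(),arm.state()['t'])"
```

```text
the job is handed in; nothing more can be done
the job is handed in; nothing more can be done
```

The near-left corner was the one that rocked. I pressed its shim tab flat and handed the job in after about 17 s.

- **Finding the corner:** near-right did not give, holding at 36 mm under 10 N. Near-left sank from 36 to 31.8 mm under about 3 N and then hit a hard stop. I did not press the two far corners, since the rocking one was already found.
- **Pressing the shim:** the near-left tab went down to 29.6 mm and stopped moving there at 24 N, which is its end stop.
- **Last checks:** near-left now holds at 35.8 mm under 7 N. In the final top and side pictures the plate looks level, the other three tabs are still up and the things around it are where they were. The side picture is blurry, so I judged the tab flat mainly from the height and force readings. No check failed or disagreed.

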